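# Stock the strip caddy and hold it ready to carry

## Task

Keeping it upright, put the test-strip tub that is loose on the worktop into the empty well of the carry caddy seated on its floor, and let go of it while the caddy still stands on the worktop. Then take the caddy by its handle bar, lift it about 10 cm off the worktop, level all the way with both tubs seated, and finish while still holding it there, level and still. Leave the label roll, the small vial and the stapler where they are.

Things in the scene. Friction and masses are not known exactly. Their poses are not given: they have to be found in the camera images.
- caddy: Grey two-well carry caddy standing loose on the worktop, about 0.4 kg. Origin: centre of its underside, z up. Base plate 64 (x) x 176 (y) x 4 mm. Two round sleeves (wells) at y = +60 and y = -60 mm, bore 47 mm, slightly flared at the rim, rim 50 mm above the underside, floor 4 mm above it. Between them two thin steel posts, 8 mm thick, at x = +-26 to 34 mm, y = 0, carry the handle bar. The caddy may stand at any yaw.
- empty_well (a point): Centre of the floor of the empty well, at y = +60 mm and 4 mm above the underside in the caddy's frame; its rim is 46 mm above this point.
- full_well (a point): Centre of the floor of the other well, at y = -60 mm and 4 mm above the underside in the caddy's frame; the stocked tub stands in it.
- caddy_handle (a point): Centre of the caddy's black handle bar: a straight level bar with rounded edges, 86 mm long along the caddy's x, 16 mm wide along its y, 20 mm tall; its centre is 160 mm above the caddy's underside. It is the highest part of the caddy (tub tops are at 129 mm when seated). Grip it across its 16 mm width.
- loose_tub: White screw-cap test-strip tub, upright on the worktop: body 42 mm across and 100 mm tall, cap 39 mm across on top, 125 mm tall in all, about 70 g. Origin: centre of its underside, z up along its axis. Which spot on the right of the worktop it stands in varies.
- stocked_tub: Black screw-cap test-strip tub, 43 mm across and 122 mm tall, about 75 g, already standing in the caddy's other well. Origin: centre of its underside, z up along its axis.
- label_roll: Bystander: white roll of blank labels, 45 mm across, 37 mm tall, on end. Origin: centre of its underside.
- vial: Bystander: small white-capped vial, 26 mm across, 50 mm tall. Origin: centre of its underside.
- stapler: Bystander: black stapler, 100 mm long (its x), 28 mm wide, 36 mm tall. Origin: centre of its underside.
Mind the look-alikes: they are no part of the job. Leave any blue or orange look-alike of the loose_tub alone.

How it is judged:
By the outcome, as a careful person would: the job done as asked, in the order asked, and still so for the second after the job is handed in, while the arm keeps its last pose, push and grip.
It also fails if it takes over 58 s, if anything falls off the work surface, if the arm or the gripper's body presses on something with over 40 N, if the wrist force passes 120 N, or if a joint passes its speed limit or range.

## Robot

A 6-joint arm with a two-finger parallel gripper is mounted at the origin on a cart in front of the work surface, level with it; the furniture and walls round the work are solid. World frame = base frame: x ahead of the robot, y to its left, z up, the work surface at z = 0. Lengths are in m, angles in rad, forces in N, time in s.
With the tool pointing down it reaches from about 0.3 to 0.775 m from the base axis. Payload 14.6 kg.
Tool frame: the origin (TCP) lies at the centre of the arm's flange, where the gripper is bolted on; the fingertips stand 199 mm ahead of it and the grasp point (between the pads) lies 180 mm ahead of it; z points along the fingers, y is the line along which they close (so a half turn about z gives the same grasp; the last joint's range is limited). The gripper opens to 94 mm and grips with 3 to 60 N. Pads are 16 mm wide; open, the fingers measure 119 mm over their backs; the gripper's body (75 mm by 177 mm) begins 78 mm behind the grasp point.
Start: joints at [1.118, 0.3, 1.521, -0, 1.321, -0.067], TCP at [0.207, 0.51, 0.405] pointing down, gripper open.
Joint ranges: [-3.03, 3.03], [-0.79, 2.21], [0.23, 2.52], [-1.04, 4.18], [0, 3.07], [-2.55, 2.55]. Speed limits (rad/s): [2.22, 2.22, 2.57, 3.14, 3.14, 3.14].

## Interface

Orientations are given as [roll, pitch, yaw] about the fixed x, y, z axes, in that order (R = Rz(yaw) Ry(pitch) Rx(roll)).
In Python, from station import ctrl gives the robot as it stands. The module is installed in compiled form; this text tells all that it offers.
- The arm moves only by the tool servo_tool, never from a script. Its argument "motion" is a list of rows, each a list of 5 numbers: the closure, from 0 (fully open) to 1 (shut), then the shift along the world's x, y, z in cm, then the turn about the world's z in degrees. A call has 1 to 20 rows; each row is the pose to reach, as a shift and turn from the pose commanded when the call began; what a row does not reach only later rows make up. A row lasts 1/8 s, in which the tool goes at most 62.5 mm and 10.7 degrees, less where a joint would pass 70% of its speed; a pose out of reach is approached as far as the arm can. A call with a gripper value outside its range is refused whole. The fingers move at their own pace and stop on an object; "squeeze" is the grip in N (left out, the last holds). Time passes only in rows, so rows that repeat a pose let the fingers close. It gives the time, the measured TCP pose, the force, the opening and the grip force at its end, in the units of the state.
- ctrl.get_obs(): the state, without advancing time (a new reading comes with each control period).
- ctrl.camera(name): name is "scene" or "top" or "wrist"; returns a dict with "image" (384x512x3 uint8, red, green, blue), "fx", "fy", "cx", "cy" (pixels), "camera_from_world" (4x4, takes a point from world to camera coordinates); the wrist camera has in their place "hand_eye" (4x4, takes a point from camera to tool coordinates, whose origin is the TCP and whose axes are the flange's). Camera axes: x right, y up, looking along -z (the intrinsics and any distortion apply to the point x, -y, -z); pixel columns grow to the right and rows downward; lengths in m; the calibration is good to about 2 mm. A picture is of the moment at which its call begins: read the wrist's pose just before it. There is no depth.
- ctrl.hand_in(): hands the job in; it is judged then, once.
The state is a dict: "time_s": time; "qpos": joint angles; "joint_vel": joint speeds; "tau": joint torques, N m; "ee_pos": TCP position; "eef_rot": TCP orientation; "force": force on the tool from outside, world axes, zero at the start; "moment": the same for the moment, N m; "grip_width": finger opening in m; "grip_force": force on a finger pad.
Only numpy, scipy, OpenCV 4.12 (cv2) and the standard library are available. Lean on these libraries where they do the work, as an engineer would, in place of code of your own. Each camera call takes 0.05 s, during which the arm holds its last target. There are 200 camera calls.

## Working session

There is one attempt and no reset: what is moved stays moved. The work goes in short steps, Python scripts to look and compute and a tool call to move; the robot and the scene stay as the last step left them, time stands still between calls to the robot, and variables do not carry over. Pictures are saved under pics/ and viewed, at most 10 in all, crops included, and the job is handed in when it is done.

Besides the shell and the picture viewer there is one more tool, called after ">>>" by a JSON object that holds its "op" and its "data", one argument or row to a line. servo_tool: Moves the arm, as the interface text tells. Its arguments: {"type":"object","properties":{"motion":{"type":"array","items":{"type":"array","items":{"type":"number"}}},"squeeze":{"type":"number"}},"required":["motion"]}

```bash
mkdir -p pics
cat > h.py <<'E'
import cv2, numpy as np, pickle
from station import ctrl
def snap(n, f):
    o=ctrl.get_obs(); c=ctrl.camera(n); c['obs']=o
    cv2.imwrite(f'pics/{f}.png', c['image'][:,:,::-1]); pickle.dump(c,open(f'pics/{f}.pkl','wb')); return c
def pose(c):
    if 'camera_from_world' in c: return np.linalg.inv(np.array(c['camera_from_world']))
    from scipy.spatial.transform import Rotation as R
    T=np.eye(4); T[:3,:3]=R.from_euler('xyz',c['obs']['eef_rot']).as_matrix(); T[:3,3]=c['obs']['ee_pos']
    return T@np.array(c['hand_eye'])
def px2w(c,u,v,z):
    W=pose(c); d=W[:3,:3]@np.array([(u-c['cx'])/c['fx'],-(v-c['cy'])/c['fy'],-1]); p=W[:3,3]
    return p+d*(z-p[2])/d[2]
def w2px(c,P):
    q=np.linalg.inv(pose(c))@np.r_[P,1]; return np.array([c['cx']+c['fx']*q[0]/-q[2], c['cy']-c['fy']*q[1]/-q[2]])
def load(f): return pickle.load(open(f'pics/{f}.pkl','rb'))
E
python3 - <<'E'
from h import *
a=snap('scene','s0');b=snap('top','t0')
print({k:v for k,v in b.items() if k not in('image','obs')}, [k for k in a]); print(a['obs'])
print(pose(a)[:3,3],pose(b)[:3,3])
cv2.imwrite('pics/both.png',cv2.resize(np.vstack([a['image'],b['image']])[:,:,::-1],None,fx=.78,fy=.78))
E
```

```text
{'fx': 367.9041170224737, 'fy': 367.9041170224737, 'cx': 254.45274820599286, 'cy': 190.6638588672882, 'camera_from_world': array([[-0.01846984, -0.99967289,  0.01769135,  0.00300785],
       [ 0.99468757, -0.01657978,  0.101596  , -0.4822763 ],
       [-0.10126945,  0.01947383,  0.99466842, -1.39182725],
       [ 0.        ,  0.        ,  0.        ,  1.        ]])} ['image', 'fx', 'fy', 'cx', 'cy', 'camera_from_world', 'obs']
{'time_s': 0.0, 'qpos': array([ 1.11840022e+00,  3.00452059e-01,  1.52158837e+00, -5.29527708e-05,
        1.32069546e+00, -6.66013091e-02]), 'joint_vel': array([ 0.00098278, -0.00091944,  0.00113216,  0.00128389, -0.00074575,
       -0.0022847 ]), 'tau': array([ 1.46335533e-03, -5.31831300e+01, -3.52735019e+01,  7.08899321e-02,
        2.44269107e-02, -1.53652604e-04]), 'ee_pos': array([0.20695286, 0.50953805, 0.40409356]), 'eef_rot': array([-3.14044854e+00, -2.49079694e-05,  2.75581098e+00]), 'force': array([-0.15298089,  0.53617956, -0.37406327]), 'moment': array([-0.00663744, -0.05104329,  0.00034002]), 'grip_force': 0.0, 'grip_width': 0.09366559243276326}
[-0.35182844 -0.48389693  1.10945347] [0.33882022 0.02211505 1.43335075]
```

View pics/t0.png

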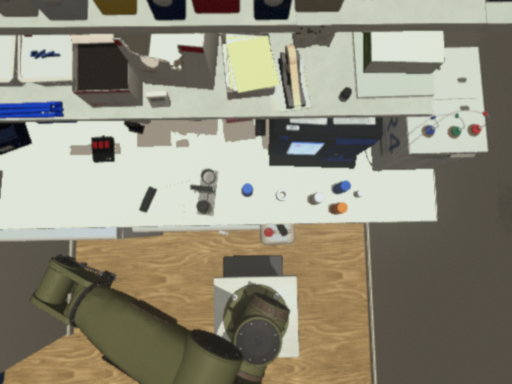

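View pics/s0.png

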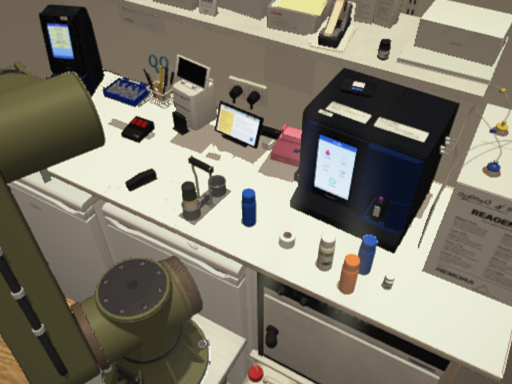

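The top picture shows the caddy at about (206,190). The tub candidates are blue (247,189), white (318,198), blue (344,186) and orange (341,208). The white one fits loose_tub. The small white items at (281,196) and (360,194) are the label roll and the vial. I'll confirm this in an enlarged crop.

Run:
```python
from h import *
a=load('s0')['image'];b=load('t0')['image']
A=cv2.resize(a[150:300,170:410],(800,500)[:2] and (640,400),interpolation=cv2.INTER_CUBIC)
B=cv2.resize(b[160:220,180:380],(640,192),interpolation=cv2.INTER_CUBIC)
cv2.imwrite('pics/c1.png',np.vstack([A,B])[:,:,::-1])
```

```text
(no output)
```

View pics/c1.png

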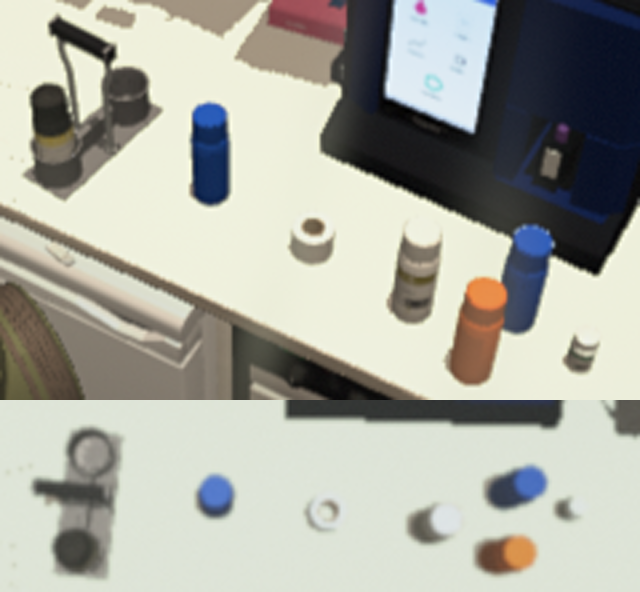

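The crop confirms it: a white screw-cap tub stands at top (319,198), with the blue and orange look-alikes to its right. The caddy's empty well is on the far side at top (208,176), and the black stocked tub is nearer at (203,207).

Run:
```python
from h import *
b=load('t0');a=load('s0')
f=lambda x,y:(180+(x+.5)*.3125-.5,160+(y-400+.5)*.3125-.5)
g=lambda x,y:(170+(x+.5)*.375-.5,150+(y+.5)*.375-.5)
for n,x,y,z in [('tub',445,522,.125),('rim',91,452,.05),('stock',73,549,.126),('bar',70,490.5,.17),('barL',36,487,.17),('barR',103,494,.17),('blue0',216,496,.12),('blue',531,484,.12),('orange',519,553,.12),('vial',574,508,.05),('roll',325,512,.037)]:
    print(n,px2w(b,*f(x,y),z).round(4))
for n,x,y,z in [('tub',423,234,.125),('rim',127,82,.05),('stock',48,97,.126),('barL',56,27,.165),('barR',110,50,.165)]:
    print(n,px2w(a,*g(x,y),z).round(4))
c=ctrl.camera('wrist'); print(c['hand_eye'],c['fx'],c['cx'],c['cy'])
```

```text
tub [ 0.4426 -0.2331  0.125 ]
rim [0.5388 0.1696 0.05  ]
stock [0.4195 0.182  0.126 ]
bar [0.4799 0.1796 0.17  ]
barL [0.4843 0.2161 0.17  ]
barR [0.4755 0.1441 0.17  ]
blue0 [0.4766 0.0225 0.12  ]
blue [ 0.4843 -0.3329  0.12  ]
orange [ 0.4067 -0.316   0.12  ]
vial [ 0.4626 -0.4018  0.05  ]
roll [ 0.464  -0.1071  0.037 ]
tub [ 0.4358 -0.2371  0.125 ]
rim [0.5371 0.1701 0.05  ]
stock [0.4134 0.184  0.126 ]
barL [0.475  0.2118 0.165 ]
barR [0.4727 0.141  0.165 ]
[[ 9.43924894e-04  9.72763240e-01  2.31799023e-01  6.73592893e-02]
 [ 9.99998792e-01 -1.20441588e-03  9.82263599e-04  9.41265867e-04]
 [ 1.23469235e-03  2.31797816e-01 -9.72763203e-01  1.99713893e-02]
 [ 0.00000000e+00  0.00000000e+00  0.00000000e+00  1.00000000e+00]] 292.08387831898295 252.62889558833376 189.95771798568285
```

Run:
```python
from h import *
b=load('t0');a=load('s0')
for z in(0,.3): print('analyzer top view',px2w(b,270,166,z).round(3),px2w(b,355,166,z).round(3))
print('scene base corners',px2w(a,293,197,0).round(3),px2w(a,395,243,0).round(3))
# shelf front edge triangulate: scene z s.t. scene and top x agree
for z in(.4,.5,.6,.7,.8): print(z,px2w(a,385,60,z).round(3),px2w(b,346,94,z).round(3), px2w(b,346,118,z).round(3))
```

```text
analyzer top view [ 0.582 -0.069  0.   ] [ 0.576 -0.406  0.   ]
analyzer top view [ 0.531 -0.05   0.3  ] [ 0.527 -0.317  0.3  ]
scene base corners [ 0.631 -0.045  0.   ] [ 0.609 -0.379  0.   ]
0.4 [ 0.858 -0.189  0.4  ] [ 0.723 -0.27   0.4  ] [ 0.651 -0.267  0.4  ]
0.5 [ 0.687 -0.23   0.5  ] [ 0.686 -0.242  0.5  ] [ 0.621 -0.239  0.5  ]
0.6 [ 0.517 -0.272  0.6  ] [ 0.648 -0.214  0.6  ] [ 0.591 -0.211  0.6  ]
0.7 [ 0.346 -0.314  0.7  ] [ 0.611 -0.185  0.7  ] [ 0.56  -0.183  0.7  ]
0.8 [ 0.176 -0.355  0.8  ] [ 0.574 -0.157  0.8  ] [ 0.53  -0.155  0.8  ]
```

>>> {"op": "servo_tool", "data": {
  "motion": [
    [0, 2, -5, 0, -4],
    [0, 5, -14, 0, -12],
    [0, 8, -24, 0, -21],
    [0, 11, -34, 0, -30],
    [0, 14, -44, 0, -39],
    [0, 17, -53, 0, -48],
    [0, 19.5, -61, 0, -56],
    [0, 21.5, -67, 0, -62],
    [0, 22.8, -72, 0, -66],
    [0, 23.5, -74.5, 0, -68],
    [0, 23.5, -74.5, 0, -68],
    [0, 23.5, -74.5, 0, -68],
    [0, 23.5, -74.5, 0, -68],
    [0, 23.5, -74.5, 0, -68],
    [0, 23.5, -74.5, 0, -68],
    [0, 23.5, -74.5, 0, -68],
    [0, 23.5, -74.5, 0, -68]
  ],
  "squeeze": 12
}}

```text
time_s: 2.28
ee_pos: [0.4419, -0.2347, 0.4049]
eef_rot: [3.141, 0.0, 1.57]
force: [0.4, 0.3, -0.3]
grip_width: 0.0939
grip_force: 0.0
```

Run:
```python
from h import *
c=snap('wrist','w1');o=c['obs'];print(o['ee_pos'],o['eef_rot'],o['force'])
for p in [(.4426,-.2331,.125),(.4358,-.2371,.125),(.44,-.235,0)]: print(w2px(c,p))
```

```text
[ 0.44192784 -0.23468608  0.40492463] [3.14121923e+00 2.26897173e-04 1.56998502e+00] [ 0.39005233  0.33618049 -0.26953065]
[253.43214612 194.19437226]
[246.05104753 198.39681812]
[251.31790112 172.39279368]
```

View pics/w1.png

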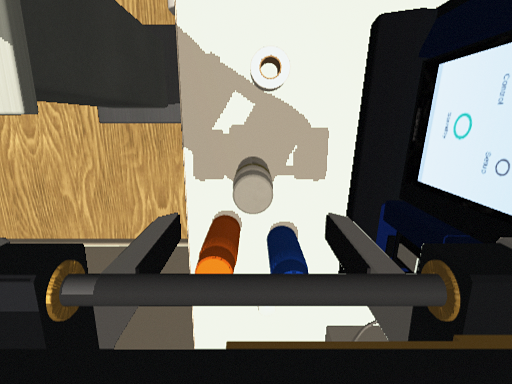

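The tub's cap is centred near (253,193) in the wrist view, matching the projected estimate (253,194). The fingers straddle it and are clear of the orange and blue tubs. I'll go down and grip.

>>> {"op": "servo_tool", "data": {
  "motion": [
    [0, 0, 0.1, -2, 0],
    [0, 0, 0.1, -5, 0],
    [0, 0, 0.1, -8, 0],
    [0, 0, 0.1, -11, 0],
    [0, 0, 0.1, -13, 0],
    [0, 0, 0.1, -14, 0],
    [0, 0, 0.1, -14, 0],
    [0.3, 0, 0.1, -14, 0],
    [0.5, 0, 0.1, -14, 0],
    [0.6, 0, 0.1, -14, 0],
    [0.7, 0, 0.1, -14, 0],
    [0.8, 0, 0.1, -14, 0],
    [0.8, 0, 0.1, -14, 0],
    [0.8, 0, 0.1, -14, 0]
  ],
  "squeeze": 12
}}

```text
time_s: 4.08
ee_pos: [0.442, -0.2344, 0.2647]
eef_rot: [-3.142, -0.0, 1.569]
force: [-0.9, 0.6, 1.4]
grip_width: 0.0414
grip_force: 12.0
```

>>> {"op": "servo_tool", "data": {
  "motion": [
    [0.8, 0, 0, 1, 0],
    [0.8, 0, 0, 4, 0],
    [0.8, 0, 0, 8, 0],
    [0.8, 0, 0, 12, 0],
    [0.8, 0, 0, 15, 4],
    [0.8, 0, 2, 17, 10],
    [0.8, 0, 6, 17, 17],
    [0.8, 0, 11, 17, 25],
    [0.8, 0, 16, 17, 33],
    [0.8, 0.5, 21, 17, 42],
    [0.8, 2.5, 26, 17, 51],
    [0.8, 5, 31, 17, 60],
    [0.8, 7.5, 35.5, 17, 68],
    [0.8, 9, 38.5, 17, 76],
    [0.8, 9.7, 40.2, 17, 82],
    [0.8, 9.7, 40.4, 17, 84],
    [0.8, 9.7, 40.4, 17, 84],
    [0.8, 9.7, 40.4, 17, 84],
    [0.8, 9.7, 40.4, 17, 84]
  ]
}}

```text
time_s: 6.45
ee_pos: [0.5388, 0.169, 0.4349]
eef_rot: [3.142, 0.0, 3.034]
force: [0.8, -0.3, -1.1]
grip_width: 0.0413
grip_force: 12.0
```

Run:
```python
from h import *
c=snap('wrist','w2');s=snap('scene','s2');o=c['obs'];print(o['ee_pos'],o['eef_rot'],o['force'],o['grip_force'])
for n,p in [('rim',(.538,.17,.05)),('cap',(*o['ee_pos'][:2],o['ee_pos'][2]-.14)),('bar',(.478,.178,.17))]: print(n,w2px(c,p),w2px(s,p))
cv2.imwrite('pics/c2.png',np.hstack([c['image'],cv2.resize(s['image'][100:250,150:300],(384,384))[:, :288]])[:,:,::-1])
```

```text
[0.53884625 0.16902902 0.43491514] [3.14151482e+00 2.98562525e-04 3.03360039e+00] [ 0.8420456  -0.28660382 -1.0885916 ] 11.999697386054322
rim [252.74480407 173.98689787] [217.50231419 180.26705849]
cap [250.5489101 272.6214856] [212.13496099 115.4720147 ]
bar [254.5621914  127.41311601] [200.91421641 161.72744655]
```

View pics/c2.png

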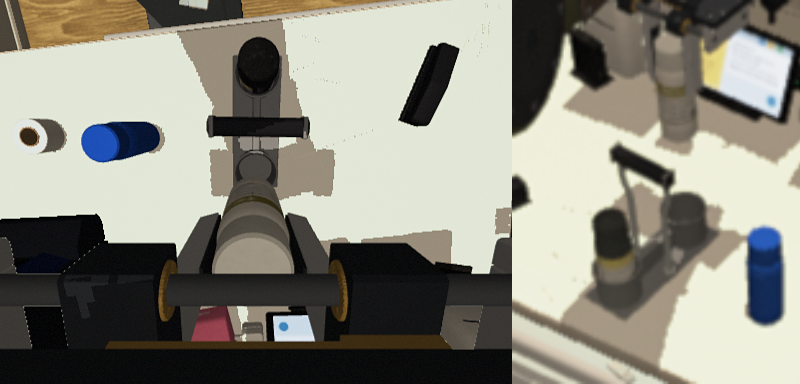

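The wrist view shows the bar ends at about (208,126) and (309,127), the stocked cap at about (258,53), and the empty rim at about x = 256, partly behind the held tub. I'll enlarge it to measure.

Run:
```python
from h import *
c=load('w2');cv2.imwrite('pics/c3.png',cv2.resize(c['image'][25:220,190:330],(430,600),interpolation=cv2.INTER_CUBIC)[:,:,::-1])
```

```text
(no output)
```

View pics/c3.png

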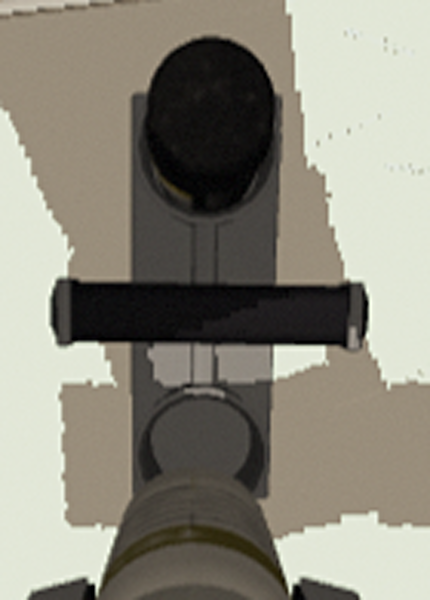

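Run:
```python
from h import *
c=load('w2')
k=430/140
for n,x,y,z in [('BL',133,95,.004),('BR',282,95,.004),('nearR',268,497,.004),('rimL',134.5,451,.05),('rimR',266,451,.05),('rimTop',200,387,.05),('rim',200,451,.05),('barL',52,312,.16),('barR',368,315,.16),('bar',210,313.5,.165),('capL',147,100,.125),('capR',273,100,.125),('cap',210,100,.126),('tubBotMid?',197,480,.15)]:
    print(n,px2w(c,190+(x+.5)/k-.5,25+(y+.5)/k-.5,z).round(4))
```

```text
BL [0.3878 0.1602 0.004 ]
BR [0.3946 0.223  0.004 ]
nearR [0.5682 0.2018 0.004 ]
rimL [0.5322 0.1461 0.05  ]
rimR [0.538  0.1999 0.05  ]
rimTop [0.509  0.1757 0.05  ]
rim [0.5351 0.1729 0.05  ]
barL [0.4729 0.1375 0.16  ]
barR [0.4831 0.2246 0.16  ]
bar [0.4779 0.181  0.165 ]
capL [0.4145 0.1692 0.125 ]
capR [0.4186 0.2068 0.125 ]
cap [0.4167 0.1879 0.126 ]
tubBotMid? [0.5266 0.1723 0.15  ]
```

Run:
```python
from h import *
c=load('w2');k=430/140
e=c['obs']['ee_pos']
for dx in(-.004,0,.004,.008):
  for dz in (.17,):
    P=[w2px(c,(e[0]+dx+.021*np.cos(t),e[1]+.021*np.sin(t),dz)) for t in np.linspace(0,6.28,73)]
    P=(np.array(P)-[190,25]+.5)*k-.5
    print(dx,'topmost',P[P[:,1].argmin()].round(1),'L',P[:,0].min().round(1),'R',P[:,0].max().round(1))
print(px2w(c,190+197.5/k-.5,25+479/k-.5,.17))
im=cv2.cvtColor(c['image'],cv2.COLOR_RGB2GRAY); print(im[174:200,254]);print(im[190,225:290])
s=load('s2')
cv2.imwrite('pics/c4.png',cv2.resize(s['image'][110:240,165:255],(415,600),interpolation=cv2.INTER_CUBIC)[:,:,::-1])
```

```text
-0.004 topmost [187.5 450.5] L 114.5 R 263.4
0 topmost [189.  464.7] L 116.3 R 264.7
0.004 topmost [190.6 478.7] L 118.0 R 265.9
0.008 topmost [192.1 492.7] L 119.8 R 267.2
[0.52205935 0.17268015 0.17      ]
[69 70 72 71 71 69 72 77 73 69 70 71 69 66 67 72 71 73 69 67 75 61 42 46
 54 48]
[144 143 144 144 146 140  82  72  70  67  63  63  64  66  65  68  66  71
  74  71  70  71  71  66  65  69  70  70  71  71  68  67  66  67  68  71
  72  71  70  70  69  71  69  67  69  68  66  68  70  65 120 144 142 144
 143 144 141 142 143 142 144 141 142 143 143]
```

>>> {"op": "servo_tool", "data": {
  "motion": [
    [0.8, 0, 0, -1, 0],
    [0.8, -0.1, 0.1, -4, 0],
    [0.8, -0.1, 0.1, -7, 0],
    [0.8, -0.1, 0.1, -9, 0],
    [0.8, -0.1, 0.1, -10, 0],
    [0.8, -0.1, 0.1, -10, 0],
    [0.8, -0.1, 0.1, -10, 0]
  ]
}}

```text
time_s: 7.42
ee_pos: [0.5381, 0.1706, 0.3354]
eef_rot: [3.141, 0.001, 3.035]
force: [-0.9, 0.2, -0.6]
grip_width: 0.0411
grip_force: 12.0
```

Run:
```python
from h import *
c=snap('wrist','w3');s=snap('scene','s3');print(c['obs']['ee_pos'])
a=cv2.resize(c['image'][110:250,190:330],(500,500),interpolation=cv2.INTER_CUBIC)
b=cv2.resize(s['image'][120:235,170:239],(300,500),interpolation=cv2.INTER_CUBIC)
cv2.imwrite('pics/c5.png',np.hstack([a,b])[:,:,::-1])
```

```text
[0.53808419 0.17059875 0.33544641]
```

View pics/c5.png

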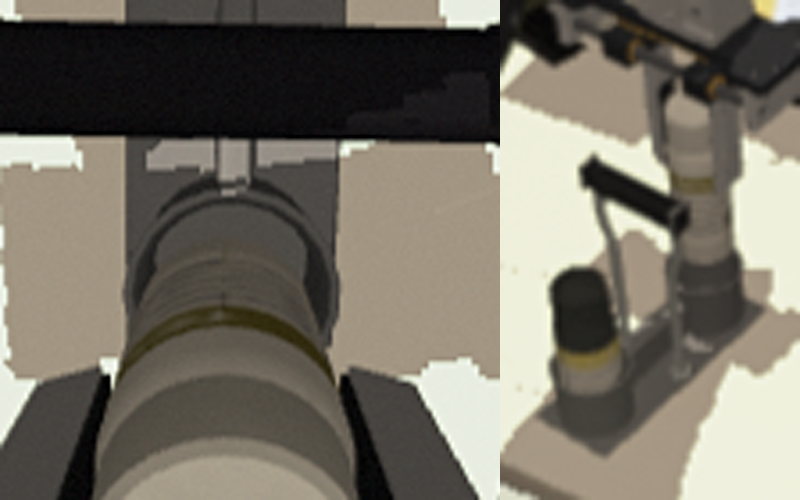

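Run:
```python
from h import *
c=load('w3');k=500/140
t=np.linspace(0,6.28,145)
def ext(x,y,z,r):
    P=(np.array([w2px(c,(x+r*np.cos(a),y+r*np.sin(a),z)) for a in t])-[190,110]+.5)*k-.5
    return [P[P[:,1].argmin()].round(0).tolist(),P[:,0].min().round(),P[:,0].max().round()]
e=c['obs']['ee_pos']
for dx in(-.004,0,.004): print('tub',dx,ext(e[0]+dx,e[1],.0705,.021))
for x in (.534,.537,.54):
  for r in (.0235,.0265): print('rim',x,r,ext(x,.172,.05,r))
for x in (.534,.537,.54): print('floor',x,ext(x,.172,.004,.0235))
print('band?',ext(e[0],e[1],.0705+.1,.0195))
g=cv2.cvtColor(c['image'],cv2.COLOR_RGB2GRAY)[150:210,252]; print(g)
```

```text
tub -0.004 [[218.0, 219.0], np.float64(133.0), np.float64(306.0)]
tub 0 [[220.0, 236.0], np.float64(135.0), np.float64(307.0)]
tub 0.004 [[221.0, 252.0], np.float64(137.0), np.float64(309.0)]
rim 0.534 0.0235 [[224.0, 195.0], np.float64(135.0), np.float64(315.0)]
rim 0.534 0.0265 [[223.0, 184.0], np.float64(124.0), np.float64(327.0)]
rim 0.537 0.0235 [[225.0, 207.0], np.float64(137.0), np.float64(316.0)]
rim 0.537 0.0265 [[225.0, 195.0], np.float64(125.0), np.float64(327.0)]
rim 0.54 0.0235 [[226.0, 218.0], np.float64(138.0), np.float64(317.0)]
rim 0.54 0.0265 [[226.0, 207.0], np.float64(127.0), np.float64(328.0)]
floor 0.534 [[224.0, 173.0], np.float64(148.0), np.float64(302.0)]
floor 0.537 [[225.0, 183.0], np.float64(149.0), np.float64(303.0)]
floor 0.54 [[226.0, 192.0], np.float64(150.0), np.float64(304.0)]
band? [[216.0, 373.0], np.float64(88.0), np.float64(348.0)]
[154 150 152 153 153 152 151 154 154 157 117  62  65 125 120  57  45  62
  77  75  74  76  76  77  75  75  76  72  73  73  74  77  71  71  78  76
  78  72  67  76  78  71  58  59  67  52  43  59  70  60  49  74  88  88
  90  89  89  90  94  97]
```

Run:
```python
from h import *
c=load('w3');w=load('w2')
m=c['image'][:,244:261].astype(float).mean(1)
for r in range(160,252,2): print(r,m[r:r+2].mean(0).round(0).tolist(),end=' ; ')
e=c['obs']['ee_pos'];t=np.linspace(0,6.28,145)
for dx in(-.004,0,.004):
  for z,r in((.0705,.021),(.1955,.0195),(.1705,.021)):
    P=np.array([w2px(c,(e[0]+dx+r*np.cos(a),e[1]+r*np.sin(a),z)) for a in t]); print('\n',dx,z,P[:,1].min().round(1),P[:,1].max().round(1),end='')
```

```text
160 [65.0, 62.0, 58.0] ; 162 [69.0, 66.0, 62.0] ; 164 [74.0, 71.0, 67.0] ; 166 [54.0, 52.0, 49.0] ; 168 [75.0, 72.0, 67.0] ; 170 [78.0, 75.0, 70.0] ; 172 [78.0, 75.0, 70.0] ; 174 [78.0, 75.0, 70.0] ; 176 [78.0, 74.0, 67.0] ; 178 [79.0, 73.0, 64.0] ; 180 [85.0, 79.0, 69.0] ; 182 [81.0, 75.0, 66.0] ; 184 [80.0, 74.0, 65.0] ; 186 [79.0, 74.0, 66.0] ; 188 [79.0, 74.0, 66.0] ; 190 [79.0, 74.0, 65.0] ; 192 [77.0, 71.0, 64.0] ; 194 [80.0, 74.0, 62.0] ; 196 [59.0, 52.0, 28.0] ; 198 [63.0, 56.0, 33.0] ; 200 [61.0, 54.0, 31.0] ; 202 [91.0, 85.0, 74.0] ; 204 [95.0, 88.0, 78.0] ; 206 [96.0, 89.0, 78.0] ; 208 [101.0, 94.0, 83.0] ; 210 [107.0, 100.0, 88.0] ; 212 [112.0, 104.0, 91.0] ; 214 [101.0, 94.0, 83.0] ; 216 [82.0, 77.0, 68.0] ; 218 [83.0, 78.0, 69.0] ; 220 [83.0, 78.0, 69.0] ; 222 [84.0, 79.0, 69.0] ; 224 [85.0, 80.0, 70.0] ; 226 [86.0, 81.0, 71.0] ; 228 [87.0, 82.0, 72.0] ; 230 [88.0, 83.0, 72.0] ; 232 [114.0, 106.0, 94.0] ; 234 [132.0, 125.0, 109.0] ; 236 [135.0, 127.0, 112.0] ; 238 [164.0, 155.0, 136.0] ; 240 [168.0, 158.0, 140.0] ; 242 [168.0, 158.0, 139.0] ; 244 [167.0, 158.0, 139.0] ; 246 [168.0, 158.0, 140.0] ; 248 [167.0, 157.0, 139.0] ; 250 [167.0, 158.0, 139.0] ; 
 -0.004 0.0705 171.1 218.1
 -0.004 0.1955 223.4 302.7
 -0.004 0.1705 204.0 277.5
 0 0.0705 175.7 222.3
 0 0.1955 232.0 310.2
 0 0.1705 211.3 283.9
 0.004 0.0705 180.3 226.6
 0.004 0.1955 240.5 317.6
 0.004 0.1705 218.6 290.4
```

>>> {"op": "servo_tool", "data": {
  "motion": [
    [0.8, -0.1, 0.1, 0, 0],
    [0.8, -0.2, 0.1, -0.5, 0],
    [0.8, -0.2, 0.1, -1.2, 0],
    [0.8, -0.2, 0.1, -1.8, 0],
    [0.8, -0.2, 0.1, -2.3, 0],
    [0.8, -0.2, 0.1, -2.7, 0],
    [0.8, -0.2, 0.1, -3, 0],
    [0.8, -0.2, 0.1, -3, 0]
  ]
}}

```text
time_s: 8.52
ee_pos: [0.536, 0.1716, 0.3045]
eef_rot: [-3.142, -0.0, 3.035]
force: [0.5, -0.5, 0.2]
grip_width: 0.0409
grip_force: 12.0
```

>>> {"op": "servo_tool", "data": {
  "motion": [
    [0.8, 0, 0, -0.7, 0],
    [0.8, 0, 0, -1.4, 0],
    [0.8, 0, 0, -2.1, 0],
    [0.8, 0, 0, -2.7, 0],
    [0.8, 0, 0, -3.1, 0],
    [0.8, 0, 0, -3.4, 0],
    [0.8, 0, 0, -3.4, 0],
    [0.8, 0, 0, -3.4, 0]
  ]
}}

```text
time_s: 9.52
ee_pos: [0.536, 0.1716, 0.2708]
eef_rot: [3.141, 0.0, 3.035]
force: [-0.5, 0.5, -1.0]
grip_width: 0.0414
grip_force: 12.0
```

>>> {"op": "servo_tool", "data": {
  "motion": [
    [0.8, 0, 0, -0.15, 0],
    [0.8, 0, 0, -0.2, 0],
    [0.5, 0, 0, -0.2, 0],
    [0.3, 0, 0, -0.2, 0],
    [0, 0, 0, -0.2, 0],
    [0, 0, 0, -0.2, 0],
    [0, 0, 0, -0.2, 0],
    [0, 0, 0, -0.2, 0],
    [0, 0, 0, 1, 0],
    [0, 0, 0, 4, 0],
    [0, 0, 0, 8, 0],
    [0, 0, 0, 12, 0],
    [0, 0, 0, 15, 0],
    [0, 0, 0, 17, 0],
    [0, -1, 0, 17.5, 0],
    [0, -1, 0, 17.5, 0]
  ]
}}

```text
time_s: 11.52
ee_pos: [0.5252, 0.1716, 0.4457]
eef_rot: [3.142, 0.0, 3.035]
force: [-0.3, -0.6, -0.2]
grip_width: 0.094
grip_force: 0.0
```

Run:
```python
from h import *
c=snap('wrist','w4');s=snap('scene','s4');t=snap('top','t4');print(c['obs']['ee_pos'],c['obs']['eef_rot'])
a=cv2.resize(c['image'][0:300,130:380],(500,600),interpolation=cv2.INTER_CUBIC)
b=cv2.resize(s['image'][120:235,170:239],(300,500),interpolation=cv2.INTER_CUBIC)
cv2.imwrite('pics/c6.png',np.hstack([a,cv2.copyMakeBorder(b,0,100,0,0,cv2.BORDER_CONSTANT)])[:,:,::-1])
```

```text
[0.52521691 0.17159215 0.44572791] [3.14152169e+00 1.20944242e-04 3.03529373e+00]
```

View pics/c6.png

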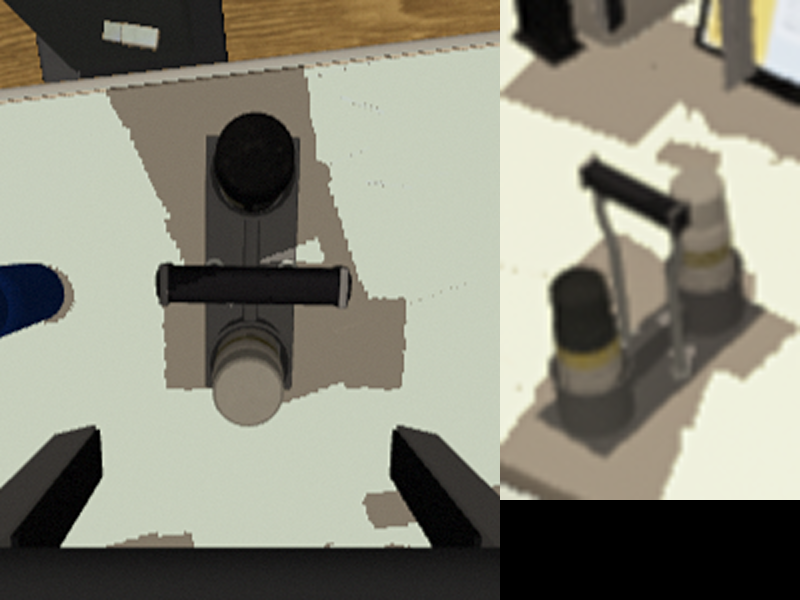

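The white tub is now seated upright in the far well, with its cap at (249,390) in the crop, level with the black tub. The bar runs from (158,285) to (351,288) in the crop.

Run:
```python
from h import *
c=load('w4')
for n,x,y in [('L',158,285),('R',351,288),('mid',254.5,286.5)]: print(n,px2w(c,130+(x+.5)/2-.5,(y+.5)/2-.5,.165).round(4))
for n,x,y,z in [('stock',254.5,158,.126),('loose',249,390,.129)]: print(n,px2w(c,130+(x+.5)/2-.5,(y+.5)/2-.5,z).round(4))
```

```text
L [0.4732 0.1389 0.165 ]
R [0.4834 0.2236 0.165 ]
mid [0.4783 0.1813 0.165 ]
stock [0.42   0.1878 0.126 ]
loose [0.5342 0.1731 0.129 ]
```

>>> {"op": "servo_tool", "data": {
  "motion": [
    [0.55, -0.5, 0.1, 0, -9],
    [0.55, -1, 0.2, 0, -18],
    [0.55, -1.5, 0.3, 0, -28],
    [0.55, -2, 0.4, 0, -38],
    [0.55, -2.5, 0.5, 0, -48],
    [0.55, -3, 0.6, 0, -58],
    [0.55, -3.5, 0.7, 0, -68],
    [0.55, -4, 0.7, 0, -77],
    [0.55, -4.5, 0.75, 0, -85],
    [0.55, -4.8, 0.75, -0.5, -90.8],
    [0.55, -4.8, 0.75, -1.5, -90.8],
    [0.55, -4.8, 0.75, -3, -90.8],
    [0.55, -4.8, 0.75, -4, -90.8],
    [0.55, -4.8, 0.75, -5, -90.8],
    [0.55, -4.8, 0.75, -5, -90.8]
  ]
}}

```text
time_s: 13.55
ee_pos: [0.478, 0.1791, 0.3948]
eef_rot: [-3.14, 0.001, 1.451]
force: [-0.4, -0.4, 0.3]
grip_width: 0.0423
grip_force: 0.0
```

Run:
```python
from h import *
c=snap('wrist','w5');o=c['obs'];print(o['ee_pos'],o['eef_rot'],o['grip_width'])
cv2.imwrite('pics/c7.png',c['image'][:,:,::-1])
for p in [(.4775,.179,.17),(.4775,.179,.15)]: print(w2px(c,p))
```

```text
[0.47798154 0.17905005 0.39484016] [-3.14039023e+00  5.12820224e-04  1.45059725e+00] 0.042313488908690224
[252.62078136 214.83241829]
[252.68012913 206.94028366]
```

View pics/c7.png

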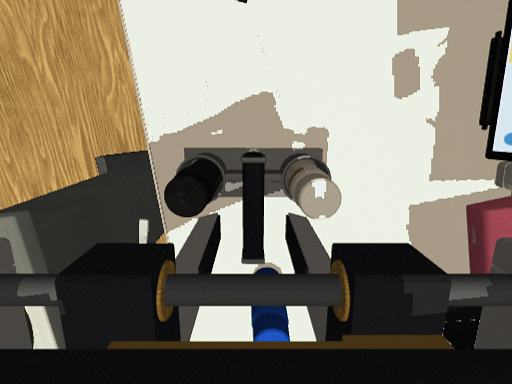

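Run:
```python
from h import *
c=load('w5')
for u,v in [(254,157),(254,262),(254,264)]:
  print(px2w(c,u,v,.168).round(4),px2w(c,u,v,.16).round(4))
for u,v,z in [(194,193,.126),(317,196,.129)]: print(px2w(c,u,v,z).round(4))
print(c['image'][140:275:3,254].mean(1).round())
```

```text
[0.4835 0.221  0.168 ] [0.4834 0.22   0.16  ]
[0.4739 0.1401 0.168 ] [0.4734 0.136  0.16  ]
[0.4737 0.1384 0.168 ] [0.4732 0.1343 0.16  ]
[0.4269 0.1906 0.126 ]
[0.5334 0.1759 0.129 ]
[151. 151. 155. 128.  18.  10.  75.  69.  17.  16.  18.  14.  15.  17.
  14.  18.  14.  16.  15.  17.  14.  15.  17.  16.  15.  15.  15.  13.
  14.  14.  16.  11.  17.  14.  15.  11.   9.  12.  17.  11.  67.  82.
 237. 210. 124.]
```

>>> {"op": "servo_tool", "data": {
  "motion": [
    [0.55, 0, 0.05, -1.5, 0],
    [0.55, 0, 0.05, -3, 0],
    [0.55, 0, 0.05, -4.3, 0],
    [0.55, 0, 0.05, -5.2, 0],
    [0.55, 0, 0.05, -5.5, 0],
    [0.55, 0, 0.05, -5.5, 0],
    [0.7, 0, 0.05, -5.5, 0],
    [0.8, 0, 0.05, -5.5, 0],
    [0.9, 0, 0.05, -5.5, 0],
    [1, 0, 0.05, -5.5, 0],
    [1, 0, 0.05, -5.5, 0],
    [1, 0, 0.05, -5.5, 0],
    [1, 0, 0.05, -5.5, 0],
    [1, 0, 0.05, -5.5, 0]
  ],
  "squeeze": 45
}}

```text
time_s: 15.35
ee_pos: [0.478, 0.1796, 0.3408]
eef_rot: [3.141, -0.0, 1.45]
force: [-2.6, -0.5, 5.2]
grip_width: 0.0158
grip_force: 45.0
```

>>> {"op": "servo_tool", "data": {
  "motion": [
    [1, 0, 0, 0.2, 0],
    [1, 0, 0, 0.6, 0],
    [1, 0, 0, 1.2, 0],
    [1, 0, 0, 1.9, 0],
    [1, 0, 0, 2.7, 0],
    [1, 0, 0, 3.5, 0],
    [1, 0, 0, 4.4, 0],
    [1, 0, 0, 5.3, 0],
    [1, 0, 0, 6.2, 0],
    [1, 0, 0, 7, 0],
    [1, 0, 0, 7.8, 0],
    [1, 0, 0, 8.5, 0],
    [1, 0, 0, 9.1, 0],
    [1, 0, 0, 9.5, 0],
    [1, 0, 0, 9.8, 0],
    [1, 0, 0, 10, 0],
    [1, 0, 0, 10, 0],
    [1, 0, 0, 10, 0],
    [1, 0, 0, 10, 0],
    [1, 0, 0, 10, 0]
  ]
}}

```text
time_s: 17.85
ee_pos: [0.478, 0.1796, 0.4406]
eef_rot: [-3.141, 0.0, 1.45]
force: [-0.9, 0.4, -4.5]
grip_width: 0.0154
grip_force: 45.0
```

Run:
```python
from h import *
s=snap('scene','s6');c=snap('wrist','w6');o=ctrl.get_obs();print(o['ee_pos'],o['eef_rot'],o['force'],o['moment'],abs(o['joint_vel']).max(),o['grip_width'])
a=cv2.resize(s['image'][70:250,140:290],(400,480),interpolation=cv2.INTER_CUBIC)
b=c['image'][:,100:480]; b=cv2.copyMakeBorder(b,0,96,0,0,cv2.BORDER_CONSTANT)
cv2.imwrite('pics/c8.png',np.hstack([a,b])[:,:,::-1])
```

```text
[0.47795853 0.17956599 0.44061281] [-3.14149398e+00  4.81803267e-05  1.45028750e+00] [-0.12924148  0.84141736 -4.81731765] [-0.05498366  0.04759658 -0.02016533] 0.0029308361331806363 0.016010492915190598
```

View pics/c8.png

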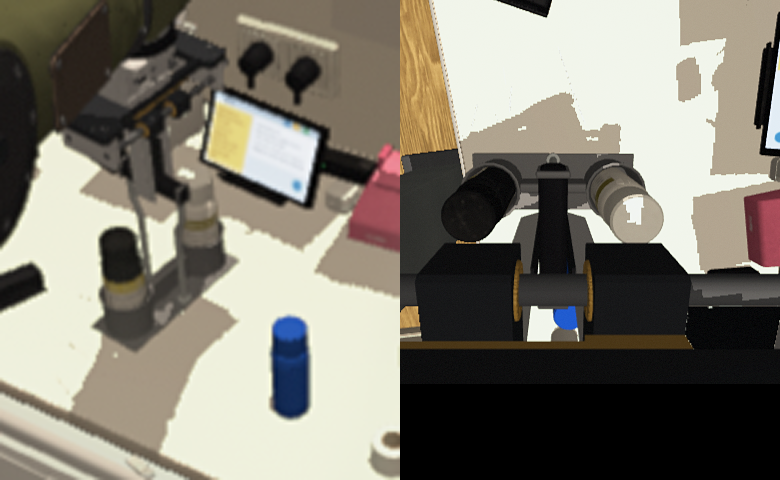

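The caddy is in the air with both tubs seated. Its base looks level in the wrist view (rows about 153 at both ends), and the measured load matches its weight. I'm handing in.

```bash
python3 -c "
from station import ctrl
print(ctrl.hand_in())"
```

```text
the job is handed in; nothing more can be done
None
```

I handed the job in with the white tub seated in the empty well and the caddy held by its bar about 10 cm up, level and still with both tubs in; I moved nothing else, and `ctrl.hand_in()` returned no verdict.

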